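# Zero the bench mill's adjuster and back off three clicks

### The job

Set the small bench mill: turn its orange adjuster ring clockwise (seen from above) until you feel the burrs just touch, gently and without forcing them together, then back it off (counter-clockwise) three clicks and let go. Leave the crank, tin, mug and wrench where they are.

Things in the scene. Friction and masses are not known exactly. Their poses are not given: they have to be found in the camera images.
- mill: grey cast burr mill fixed to the bench, base 112 x 112 x 14 mm, body up to a collar 88 mm wide with its top at 126 mm, then a steel neck 44 mm wide up to the ring. Origin: centre of the base's underside; z up, also the ring's axis; spout on the -x side. The 18 white ticks on the collar (20 degrees apart, one per click) help to count but do not tell where the burrs touch
- ring: orange ribbed adjuster ring, 58 mm wide, 30 mm tall, turning on the mill's z axis; origin: centre of its underside, 150 mm above the bench; its x axis points to its white mark and turns with it. A shaft stub stands 13 mm above its top. Clockwise from above closes the burrs. One click = 20 degrees (0.349 rad): a detent resists with up to about 0.1 N m, then pulls the ring to the click and holds it
- ring_grip (a point): point on the ring's axis 20 mm above its underside, the height to grip it across its 58 mm; axes as the ring's. The touching point differs every time and is unseen: 2 to 6 clicks clockwise of the start, on a click position. Beyond it the torque rises by 5 N m per rad, like a spring. Over 0.15 N m for 0.2 s is a sure touch (0.25 to 0.4 is good); over 0.75 N m damages the burrs
- ring_mark (a point): the white mark on the ring's top (11 x 4 mm), 22 mm from its axis, 31 mm above its underside
- crank: the mill's loose crank, lying on the bench: steel bar 130 x 18 x 7 mm along x with an upright wooden knob 24 mm thick, 62 mm high at +x; origin: middle of the bar's underside
- tin: closed blue tin, 72 mm in diameter, 110 mm tall; origin: centre of its underside
- mug: white mug, 78 mm in diameter, 90 mm tall, handle at +y; origin: centre of its underside
- wrench: steel wrench 160 mm long lying along x; origin on its underside

How it is judged:
By the outcome, as a careful person would: the job done as asked, in the order asked, and still so for the second after the job is handed in, with the robot touching nothing.
It also fails if it takes over 64 s, if anything falls off the work surface, if the arm or the gripper's body presses on something with over 40 N, if the wrist force passes 120 N, or if a joint passes its speed limit or range.

### The arm

A 6-joint arm with a two-finger parallel gripper is mounted at the origin on the work surface. World frame = base frame: x ahead of the robot, y to its left, z up, the work surface at z = 0. Lengths are in m, angles in degrees, forces in N, time in s.
With the tool pointing down it reaches from about 0.3 to 0.85 m from the base axis. Payload 4.2 kg.
Tool frame: the origin (TCP) lies midway between the tips of the shut fingers; the grasp point (between the pads) lies 19 mm behind it; z points along the fingers, y is the direction in which the jaws open and shut (so a half turn about z gives the same grasp; the last joint's range is limited). The gripper opens to 91 mm and grips with 3 to 60 N. Pads are 32 mm wide; open, the fingers measure 118 mm over their backs; the gripper's body (76 mm by 178 mm) begins 60 mm behind the grasp point.
Start: joints at [-73.51, 18.312, 89.639, -0, 72.044, -1.146], TCP at [0.174, -0.548, 0.214] pointing down, gripper open.
Joint ranges: [-177.97, 177.97], [-48.28, 115.42], [12.27, 149.76], [-77.06, 257.06], [2.81, 150.46], [-146.56, 146.56]. Speed limits (degrees/s): [147.25, 147.25, 180, 180, 180, 180].

### API

Orientations are given as [roll, pitch, yaw] about the fixed x, y, z axes, in that order (R = Rz(yaw) Ry(pitch) Rx(roll)).
In Python, from plant import arm, capture gives the robot as it stands.
- The arm moves only by the tool move_arm, never from a script. Its argument "deltas" is a list that holds one entry, the list of rows, each a list of 4 numbers: the shift along the tool's x, y, z in units of 30 mm (1.0 is 30 mm), then the turn about the tool's z in units of 5 degrees (1.0 is 5 degrees). A call has 1 to 5 rows; each row is the pose to reach, as a shift and turn from the pose measured when the call began, along the tool's axes at that moment; what a row does not reach only later rows make up. A row lasts 1/12 s, in which the tool goes at most 41.7 mm and 7.16 degrees, less where a joint would pass 70% of its speed; a pose out of reach is approached as far as the arm can. A call with a gripper value outside its range is refused whole. "claw" is the opening, from 0 (shut) to 1 (fully open), set as the call begins (left out, the last holds). The fingers move at their own pace and stop on an object; the grip force is fixed at half the most. Time passes only in rows, so rows that repeat a pose let the fingers close. It gives the time, the measured TCP pose, the force and the opening at its end, in the units of the state.
- arm.state(): the state, without advancing time (a new reading comes with each control period).
- capture(name): name is "scene" or "top"; returns a dict with "frame" (384x512x3 uint8, red, green, blue), "vfov" (degrees; the focal length in pixels is half the picture's height over the tangent of half this angle, whatever the lens; pixels are square), "cx", "cy" (the principal point, pixels), "dist_coeffs" ([k1, k2, p1, p2, k3] as OpenCV has them; the pictures are not rectified), "xyz" and "attitude" of the camera in the world. Camera axes: x right, y up, looking along -z (the intrinsics and any distortion apply to the point x, -y, -z); pixel columns grow to the right and rows downward; lengths in m; the calibration is good to about 2 mm. A picture is of the moment at which its call begins. There is no depth.
- arm.finish_job(): hands the job in, once; it reports no verdict.
The state is a dict: "time_s": time; "joint_pos": joint angles; "joint_velocities": joint speeds; "effort": joint torques, N m; "ee_pos": TCP position; "tool_rot": TCP orientation; "force": force on the tool from outside, world axes, zero at the start; "moment": the same for the moment, N m; "gripper_width": opening from 0.0 (shut) to 1.0 (fully open).
Only numpy, scipy, OpenCV 4.12 (cv2) and the standard library are available. Lean on these libraries where they do the work, as an engineer would, in place of code of your own. Each camera call takes 0.05 s, during which the arm holds its last target.

## Working session

There is one attempt and no reset: what is moved stays moved. The work goes in short steps, Python scripts to look and compute and a tool call to move; the robot and the scene stay as the last step left them, time stands still between calls to the robot, and variables do not carry over. Pictures are saved under pics/ and viewed, and the job is handed in when it is done.

Besides the shell and the picture viewer there is one more tool, called after "Emit:" as a command line: name --argument value ..., lists and objects as JSON in quotes. move_arm: Moves the arm, as the interface text tells. Its arguments: {"type":"object","properties":{"deltas":{"type":"array","items":{"type":"array","items":{"type":"array","items":{"type":"number"}}}},"claw":{"type":"number"}},"required":["deltas"]}

```bash
mkdir -p pics; ls; python3 - <<'E'
from plant import arm, capture
import cv2
for n in ("scene","top"):
    c=capture(n); cv2.imwrite(f"pics/{n}0.png",c["frame"][:,:,::-1])
    print(n,{k:v for k,v in c.items() if k!="frame"})
print(arm.state())
E
```

```text
pics
scene {'vfov': 55.08110493192373, 'cx': 257.90117529495103, 'cy': 194.63462007383902, 'dist_coeffs': array([-0.01508627,  0.        ,  0.        ,  0.        ,  0.        ]), 'xyz': array([0.91151382, 0.3710338 , 0.84236076]), 'attitude': array([3.60846156e+01, 1.60061954e-02, 1.37062093e+02])}
top {'vfov': 47.302383846685636, 'cx': 257.81687293878497, 'cy': 197.52572543141926, 'dist_coeffs': array([-0.11985288,  0.        ,  0.        ,  0.        ,  0.        ]), 'xyz': array([ 0.28777036, -0.00516055,  1.21636207]), 'attitude': array([ 12.36708699,   0.34146893, -95.09701025])}
{'time_s': 0.1, 'joint_pos': array([-7.35082198e+01,  1.83483281e+01,  8.96992280e+01,  1.03308569e-03,
        7.20450031e+01, -1.14687039e+00]), 'joint_velocities': array([-0.0481291 , -0.07277129, -0.1732277 ,  0.02986204,  0.08113316,
        0.06448101]), 'effort': array([ 1.08231565e-03, -4.13331556e+01, -2.32508808e+01,  7.30280019e-02,
        4.22081212e-02, -5.87793988e-05]), 'ee_pos': array([ 0.17409997, -0.54753075,  0.21320213]), 'tool_rot': array([-1.79907479e+02, -2.83466304e-03,  1.76383291e+01]), 'force': array([-0.20916416,  1.62298858,  0.00970368]), 'moment': array([0.04985426, 0.037373  , 0.01465817]), 'gripper_width': 1.0007666539682096}
```

View pics/scene0.png

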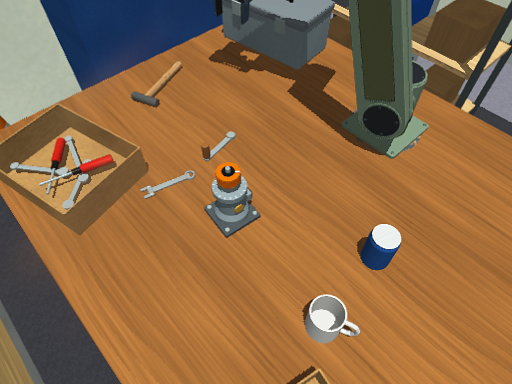

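View pics/top0.png

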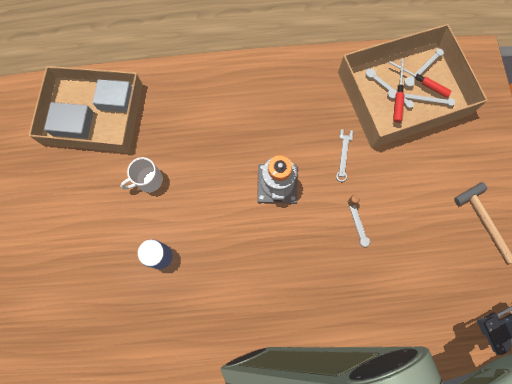

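```bash
cat > h.py <<'E'
import numpy as np,cv2
from scipy.spatial.transform import Rotation as R
def K(c):
    h,w=c["frame"].shape[:2]; f=h/2/np.tan(np.radians(c["vfov"]/2))
    return np.array([[f,0,c["cx"]],[0,f,c["cy"]],[0,0,1.]])
def pose(c): 
    M=R.from_euler("xyz",c["attitude"],degrees=True).as_matrix()@np.diag([1,-1,-1.]) # cv cam->world
    return M,np.array(c["xyz"])
def proj(c,P):
    M,t=pose(c); P=np.atleast_2d(P).astype(float)
    return cv2.projectPoints(P,cv2.Rodrigues(M.T)[0],-M.T@t,K(c),c["dist_coeffs"])[0][:,0]
def ray(c,uv):
    M,t=pose(c); n=cv2.undistortPoints(np.array([[uv]],float),K(c),c["dist_coeffs"])[0,0]
    return t,M@np.array([n[0],n[1],1])
def atz(c,uv,z):
    t,d=ray(c,uv); return t+d*(z-t[2])/d[2]
def tri(cs,uvs):
    A=np.zeros((3,3));b=np.zeros(3)
    for c,u in zip(cs,uvs):
        t,d=ray(c,u); d/=np.linalg.norm(d);Q=np.eye(3)-np.outer(d,d);A+=Q;b+=Q@t
    return np.linalg.solve(A,b)
def crop(c,x,y,w,h,s,name):
    im=c["frame"][y:y+h,x:x+w,::-1]
    cv2.imwrite("pics/"+name,cv2.resize(im,None,fx=s,fy=s,interpolation=cv2.INTER_CUBIC))
E
python3 - <<'E'
from h import *; from plant import capture
c=capture("scene");crop(c,195,150,70,90,6,"s1.png")
c=capture("top");crop(c,245,145,70,70,8,"t1.png")
E
```

```text
(no output)
```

View pics/s1.png

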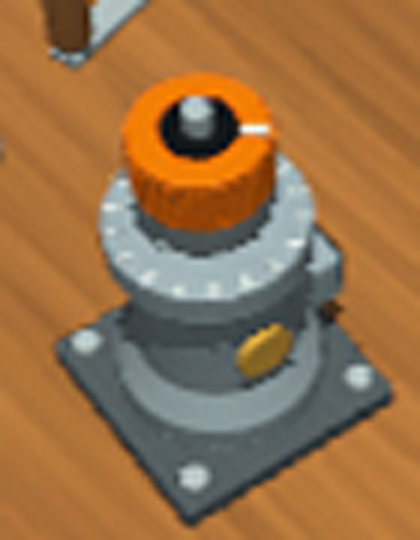

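View pics/t1.png

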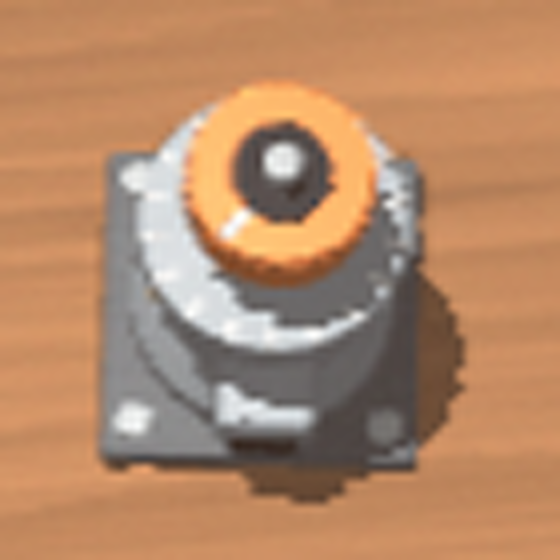

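```bash
python3 - <<'E'
from h import *; from plant import capture
from scipy.optimize import least_squares
s=capture("scene");t=capture("top")
S=lambda x,y:(195+(x+.5)/6-.5,150+(y+.5)/6-.5)
T=lambda x,y:(245+(x+.5)/8-.5,145+(y+.5)/8-.5)
print(atz(s,S(199,128),.18),atz(t,T(283,172),.18),tri([s,t],[S(199,128),T(283,172)]))
print("mark",atz(s,S(257,130),.181),atz(t,T(236,222),.181))
print("stub",tri([s,t],[S(196,103),T(283,160)]))
for p in [(108,155),(418,160),(416,465),(102,458)]: print(atz(t,T(*p),.014))
for p in [(57,350),(190,522),(392,395)]: print(atz(s,S(*p),.014))
# fit ring color silhouettes
E
```

```text
[ 0.58766333 -0.08068175  0.18      ] [ 0.58869054 -0.08044236  0.18      ] [ 0.5882567  -0.08020053  0.18099826]
mark [ 0.57231147 -0.06386945  0.181     ] [ 0.57383095 -0.06443345  0.181     ]
stub [ 0.58806374 -0.07990844  0.19583534]
[ 0.64881891 -0.03087472  0.014     ]
[ 0.63702139 -0.14101279  0.014     ]
[ 0.52646899 -0.12824471  0.014     ]
[ 0.53888145 -0.01894528  0.014     ]
[ 0.63770907 -0.13795118  0.014     ]
[ 0.65092024 -0.02883632  0.014     ]
[ 0.54333024 -0.01708164  0.014     ]
```

```bash
cat > g.py <<'E'
import sys; from h import *; from plant import arm
def go(x,y,z,yaw):
    s=arm.state(); M=R.from_euler("xyz",s["tool_rot"],degrees=True).as_matrix()
    d=M.T@(np.array([x,y,z])-s["ee_pos"])/.03
    t=-(((yaw-s["tool_rot"][2])+180)%360-180)/5
    print("units",d.round(2),round(t,2),"yaw",s["tool_rot"].round(2),s["ee_pos"].round(4),"q6",s["joint_pos"][5].round(1),"t",s["time_s"])
if __name__=="__main__": go(*map(float,sys.argv[1:]))
E
python3 g.py .588 -.08 .26 152
```

```text
units [ 17.87 -10.68  -1.54] -26.87 yaw [-179.97   -0.     17.64] [ 0.1741 -0.5478  0.2137] q6 -1.1 t 0.3
```

Emit:
move_arm --deltas '[[[0.9,-0.5,-0.4,-1.4],[1.8,-1.0,-0.8,-2.8],[2.7,-1.6,-1.2,-4.2],[3.6,-2.1,-1.5,-5.6],[4.5,-2.7,-1.5,-7]]]' --claw 1

```text
time_s: 0.72
ee_pos: [0.2797, -0.4298, 0.2608]
tool_rot: [179.8, 0.1, 53.0]
force: [0.2, -0.3, 0.4]
gripper_width: 1.002
```

```bash
python3 g.py .588 -.08 .26 152
```

```text
units [1.55e+01 1.18e+00 1.00e-02] -19.81 yaw [1.7979e+02 7.0000e-02 5.2950e+01] [ 0.2797 -0.4298  0.2608] q6 -21.2 t 0.7167
```

Emit:
move_arm --deltas '[[[1.2,0.1,0,-1.4],[2.4,0.2,0,-2.8],[3.6,0.3,0,-4.2],[4.8,0.4,0,-5.6],[6.0,0.5,0,-7]]]'

```text
time_s: 1.13
ee_pos: [0.4009, -0.2937, 0.2607]
tool_rot: [179.9, 0.2, 88.3]
force: [0.4, -0.2, 0.4]
gripper_width: 1.003
```

```bash
python3 g.py .588 -.08 .26 152
```

```text
units [7.31 6.02 0.02] -12.74 yaw [179.85   0.19  88.29] [ 0.4009 -0.2937  0.2607] q6 -35.8 t 1.1333
```

Emit:
move_arm --deltas '[[[0.8,0.6,0,-1.4],[1.6,1.3,0,-2.8],[2.4,2.0,0,-4.2],[3.2,2.6,0,-5.6],[4.0,3.3,0,-7]]]'

```text
time_s: 1.55
ee_pos: [0.5039, -0.1753, 0.2607]
tool_rot: [-180.0, 0.2, 123.6]
force: [0.4, -0.6, -0.0]
gripper_width: 0.998
```

```bash
python3 g.py .588 -.08 .26 152
```

```text
units [1.09 4.09 0.02] -5.67 yaw [-179.99    0.24  123.64] [ 0.5039 -0.1753  0.2607] q6 -53.9 t 1.55
```

Emit:
move_arm --deltas '[[[0.3,1.1,0,-1.4],[0.6,2.2,0,-2.8],[0.9,3.3,0,-4.2],[1.1,4.1,0,-5.6],[1.1,4.1,0,-5.6]]]'

```text
time_s: 1.97
ee_pos: [0.5908, -0.076, 0.2598]
tool_rot: [180.0, 0.2, 152.1]
force: [0.3, 0.2, 0.4]
gripper_width: 1.001
```

```bash
python3 g.py .588 -.08 .151 152;  python3 - <<'E'
from h import *; from plant import capture,arm
c=capture("scene");crop(c,185,100,100,130,5,"s2.png")
s=arm.state();print(s["force"],s["moment"])
E
```

```text
units [ 0.03 -0.16  3.63] 0.02 yaw [179.99   0.22 152.08] [ 0.5908 -0.076   0.2598] q6 -70.5 t 1.9667
[-0.2434658   0.05271216 -1.20135707] [ 0.02731922 -0.11393342  0.00459203]
```

View pics/s2.png

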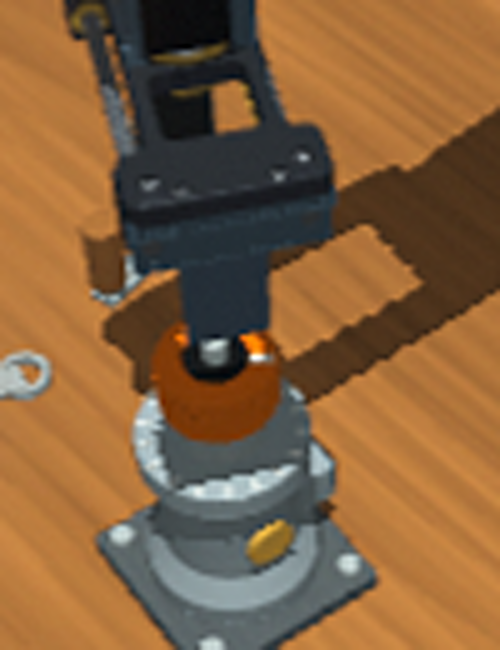

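Emit:
move_arm --deltas '[[[0,-0.15,0.8,0],[0,-0.15,1.6,0],[0,-0.15,2.4,0],[0,-0.15,3.2,0],[0,-0.15,3.6,0]]]'

```text
time_s: 2.43
ee_pos: [0.5846, -0.0831, 0.149]
tool_rot: [-179.7, -0.1, 151.6]
force: [0.2, 0.1, 0.2]
gripper_width: 0.999
```

```bash
python3 g.py .588 -.08 .151 152;  python3 - <<'E'
from h import *; from plant import capture,arm
c=capture("scene");crop(c,185,100,100,130,5,"s3.png")
c=capture("top");crop(c,225,125,110,110,5,"t3.png")
s=arm.state();print(s["force"],s["moment"])
E
```

```text
units [-0.05  0.14 -0.07] -0.07 yaw [-1.7975e+02 -1.0000e-01  1.5165e+02] [ 0.5846 -0.0831  0.149 ] q6 -70.6 t 2.4333
[ 0.70140598 -0.84171448  0.04216721] [ 0.05965318 -0.14263986 -0.01300675]
```

View pics/s3.png

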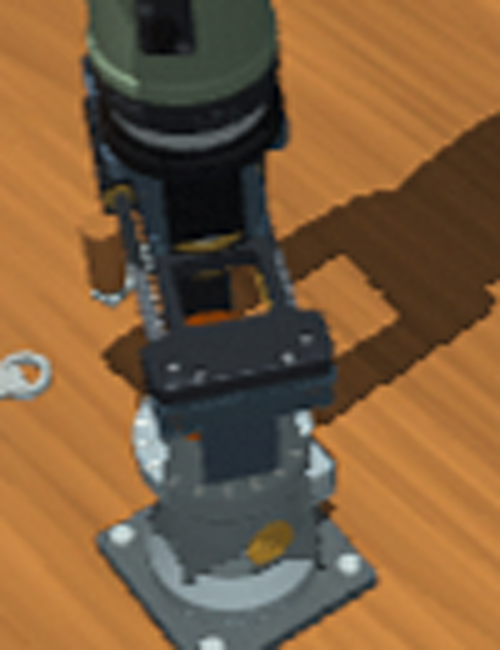

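View pics/t3.png

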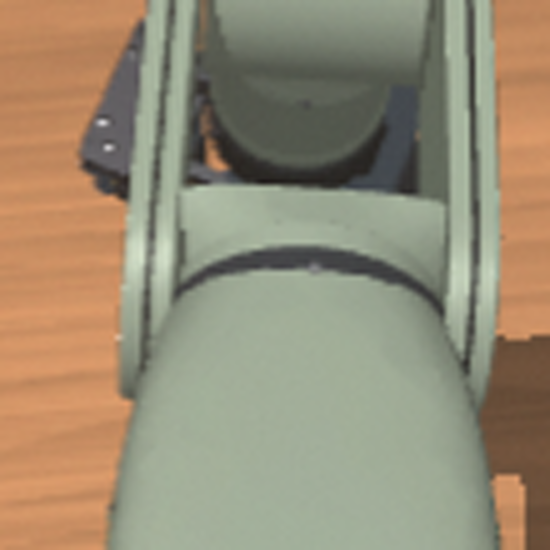

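Emit:
move_arm --deltas '[[[-0.05,0.14,-0.07,0],[-0.05,0.14,-0.07,0],[-0.05,0.14,-0.07,0]]]'

```text
time_s: 2.78
ee_pos: [0.5888, -0.0803, 0.153]
tool_rot: [-179.8, 0.0, 151.6]
force: [-0.6, 0.1, -0.2]
gripper_width: 1.003
```

```bash
python3 g.py .588 -.08 .151 152
```

```text
units [ 0.03 -0.    0.07] -0.07 yaw [-179.79    0.    151.64] [ 0.5888 -0.0803  0.153 ] q6 -70.3 t 2.7833
```

Emit:
move_arm --deltas '[[[0,0,0.04,0],[0,0,0.04,0],[0,0,0.04,0],[0,0,0.04,0],[0,0,0.04,0]]]' --claw 0

```text
time_s: 3.2
ee_pos: [0.5888, -0.0803, 0.1519]
tool_rot: [-179.8, 0.0, 151.6]
force: [0.6, -0.1, -0.3]
gripper_width: 0.67
```

```bash
cat > st.py <<'E'
from plant import arm
s=arm.state();print(s["time_s"],"p",s["ee_pos"].round(4),"rot",s["tool_rot"].round(2),"F",s["force"].round(2),"M",s["moment"].round(3),"q6",s["joint_pos"][5].round(2),"e6",s["effort"][5].round(3),s["gripper_width"].round(3))
E
python3 st.py
```

```text
Traceback (most recent call last):
  File "st.py", line 2, in <module>
    s=arm.state();print(s["time_s"],"p",s["ee_pos"].round(4),"rot",s["tool_rot"].round(2),"F",s["force"].round(2),"M",s["moment"].round(3),"q6",s["joint_pos"][5].round(2),"e6",s["effort"][5].round(3),s["gripper_width"].round(3))
                                                                                                                                                                                                        ^^^^^^^^^^^^^^^^^^^^^^^^
AttributeError: 'float' object has no attribute 'round'
```

Emit:
move_arm --deltas '[[[0,0,0,0],[0,0,0,0],[0,0,0,0],[0,0,0,0],[0,0,0,0]]]'

```text
time_s: 3.62
ee_pos: [0.5882, -0.0813, 0.152]
tool_rot: [-179.7, -0.0, 151.7]
force: [-3.6, -4.5, 1.3]
gripper_width: 0.632
```

```bash
sed -i 's/s\["gripper_width"\].round(3)/round(s["gripper_width"],3)/' st.py; python3 st.py
```

```text
3.6167 p [ 0.5882 -0.0813  0.152 ] rot [-179.66   -0.    151.65] F [-3.55 -4.48  1.26] M [-0.79   0.303  0.018] q6 -70.31 e6 0.015 0.632
```

Emit:
move_arm --deltas '[[[0,-0.03,0,1],[0,-0.03,0,2],[0,-0.03,0,3],[0,-0.03,0,4],[0,-0.03,0,4]]]'

```text
time_s: 4.03
ee_pos: [0.5878, -0.0818, 0.152]
tool_rot: [-179.7, 0.1, 131.6]
force: [-0.7, -0.0, 0.6]
gripper_width: 0.63
```

```bash
python3 st.py
```

```text
4.0333 p [ 0.5878 -0.0818  0.152 ] rot [-1.7971e+02  9.0000e-02  1.3156e+02] F [-0.72 -0.    0.57] M [-0.1   -0.018  0.007] q6 -50.31 e6 0.622 0.63
```

Emit:
move_arm --deltas '[[[0,0,0,0.6],[0,0,0,0.6],[0,0,0,0.6]]]'

```text
time_s: 4.28
ee_pos: [0.5878, -0.0818, 0.152]
tool_rot: [-179.7, 0.1, 128.7]
force: [-1.0, -1.9, 1.0]
gripper_width: 0.634
```

```bash
python3 st.py
```

```text
4.2833 p [ 0.5878 -0.0818  0.152 ] rot [-1.7972e+02  1.0000e-01  1.2870e+02] F [-1.   -1.87  0.96] M [-0.249  0.119  0.037] q6 -47.45 e6 0.051 0.634
```

Emit:
move_arm --deltas '[[[0,0,0,0.5],[0,0,0,0.5]]]'

```text
time_s: 4.45
ee_pos: [0.5878, -0.0819, 0.152]
tool_rot: [-179.7, 0.1, 126.3]
force: [-1.3, -1.0, 0.7]
gripper_width: 0.629
```

```bash
python3 st.py
```

```text
4.45 p [ 0.5878 -0.0819  0.152 ] rot [-1.7972e+02  1.1000e-01  1.2627e+02] F [-1.31 -0.98  0.7 ] M [-0.246  0.065 -0.029] q6 -45.02 e6 0.252 0.629
```

Emit:
move_arm --deltas '[[[0,0,0,1],[0,0,0,2],[0,0,0,2.9],[0,0,0,2.9]]]'

```text
time_s: 4.78
ee_pos: [0.5875, -0.082, 0.152]
tool_rot: [-179.7, 0.2, 111.8]
force: [-2.1, -2.3, 0.7]
gripper_width: 0.63
```

```bash
python3 st.py
```

```text
4.7833 p [ 0.5875 -0.082   0.152 ] rot [-179.72    0.18  111.82] F [-2.14 -2.28  0.66] M [-0.378  0.208  0.03 ] q6 -30.57 e6 0.562 0.63
```

Emit:
move_arm --deltas '[[[0,0,0,0.3],[0,0,0,0.6],[0,0,0,0.6],[0,0,0,0.6]]]'

```text
time_s: 5.12
ee_pos: [0.5874, -0.082, 0.152]
tool_rot: [-179.7, 0.2, 109.0]
force: [-1.8, -1.3, 0.8]
gripper_width: 0.633
```

```bash
python3 st.py;  python3 - <<'E'
from h import *; from plant import capture,arm
for i in range(3):
    c=capture("scene");print(arm.state()["moment"][2])
crop(c,185,100,100,130,5,"s4.png")
E
```

```text
5.1167 p [ 0.5874 -0.082   0.152 ] rot [-179.72    0.19  108.99] F [-1.84 -1.33  0.81] M [-0.257  0.115  0.09 ] q6 -27.74 e6 0.121 0.633
0.12353427535877089
0.09589167167100289
0.12944168253374702
```

View pics/s4.png

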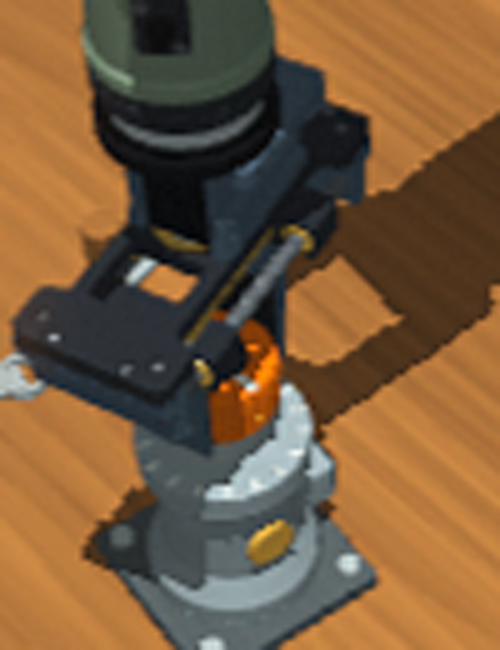

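```bash
python3 - <<'E'
from h import *; from plant import capture
c=capture("scene");crop(c,215,155,35,40,14,"s5.png")
p=atz(c,(185+250.5/5-.5,100+383.5/5-.5),.181)-[.588,-.0805,0];print(p,np.degrees(np.arctan2(p[1],p[0])))
E
```

```text
[-0.00119371  0.02338193  0.181     ] 92.92256074974519
```

View pics/s5.png

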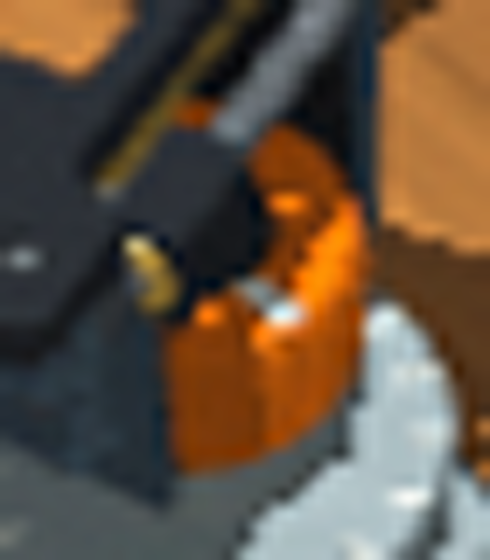

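Emit:
move_arm --deltas '[[[0,0,0,0.2],[0,0,0,0.2],[0,0,0,0.2]]]'

```text
time_s: 5.57
ee_pos: [0.5874, -0.0821, 0.152]
tool_rot: [-179.7, 0.2, 107.9]
force: [-2.0, -1.8, 3.1]
gripper_width: 0.633
```

```bash
python3 st.py;  python3 - <<'E'
from h import *; from plant import capture,arm
for i in range(3):
    c=capture("scene");print(arm.state()["moment"][2])
E
```

```text
5.5667 p [ 0.5874 -0.0821  0.152 ] rot [-179.72    0.2   107.88] F [-1.96 -1.79  3.05] M [-0.258  0.189  0.04 ] q6 -26.64 e6 0.044 0.633
0.04342493201928654
0.0684886366109309
0.09081001092486932
```

Emit:
move_arm --deltas '[[[0,0,0,1],[0,0,0,2],[0,0,0,3],[0,0,0,3.2],[0,0,0,3.2]]]'

```text
time_s: 6.13
ee_pos: [0.587, -0.0821, 0.152]
tool_rot: [-179.7, 0.3, 92.0]
force: [-3.3, -2.3, 1.7]
gripper_width: 0.631
```

```bash
python3 st.py
```

```text
6.1333 p [ 0.587  -0.0821  0.152 ] rot [-179.74    0.27   91.96] F [-3.33 -2.28  1.73] M [-0.381  0.437  0.032] q6 -10.71 e6 0.205 0.631
```

Emit:
move_arm --deltas '[[[0,0,0,0.3],[0,0,0,0.6],[0,0,0,0.6],[0,0,0,0.6]]]'

```text
time_s: 6.47
ee_pos: [0.587, -0.0821, 0.1519]
tool_rot: [-179.7, 0.3, 89.0]
force: [-2.5, -2.2, 1.8]
gripper_width: 0.628
```

```bash
cat > m.py <<'E'
from plant import arm,capture
import subprocess
exec(open("st.py").read())
for i in range(4):
    capture("scene");print(arm.state()["moment"][2].round(3),end=" ")
E
python3 m.py
```

```text
6.4667 p [ 0.587  -0.0821  0.1519] rot [-179.74    0.28   89.  ] F [-2.55 -2.22  1.78] M [-0.396  0.309  0.04 ] q6 -7.76 e6 0.041 0.628
0.047 0.027 0.02 0.03
```

Emit:
move_arm --deltas '[[[0,0,0,0.3],[0,0,0,0.3],[0,0,0,0.3]]]'

```text
time_s: 6.92
ee_pos: [0.5869, -0.0821, 0.152]
tool_rot: [-179.7, 0.3, 87.5]
force: [-2.7, -1.6, 2.3]
gripper_width: 0.63
```

```bash
python3 m.py
```

```text
6.9167 p [ 0.5869 -0.0821  0.152 ] rot [-179.74    0.29   87.52] F [-2.74 -1.59  2.35] M [-0.293  0.408  0.125] q6 -6.28 e6 0.102 0.63
0.092 0.086 0.11 0.095
```

No touch at click 3 (only detent level). On to click 4 (yaw 71.65).

Emit:
move_arm --deltas '[[[0,0,0,1],[0,0,0,2],[0,0,0,3],[0,0,0,3.1],[0,0,0,3.1]]]'

```text
time_s: 7.53
ee_pos: [0.5865, -0.0821, 0.1519]
tool_rot: [-179.8, 0.4, 72.1]
force: [-3.9, -2.7, 2.5]
gripper_width: 0.633
```

```bash
python3 st.py
```

```text
7.5333 p [ 0.5865 -0.0821  0.1519] rot [-179.78    0.35   72.1 ] F [-3.87 -2.65  2.54] M [-0.322  0.688 -0.027] q6 9.15 e6 0.132 0.633
```

Emit:
move_arm --deltas '[[[0,0,0,0.3],[0,0,0,0.6],[0,0,0,0.6],[0,0,0,0.6]]]'

```text
time_s: 7.87
ee_pos: [0.5865, -0.082, 0.152]
tool_rot: [-179.8, 0.4, 69.2]
force: [-3.0, -1.3, 3.1]
gripper_width: 0.633
```

```bash
python3 m.py
```

```text
7.8667 p [ 0.5865 -0.082   0.152 ] rot [-179.79    0.36   69.15] F [-3.05 -1.33  3.06] M [-0.235  0.605  0.008] q6 12.09 e6 0.105 0.633
0.091 0.108 0.032 0.1
```

Emit:
move_arm --deltas '[[[0,0,0,0.3],[0,0,0,0.3],[0,0,0,0.3]]]'

```text
time_s: 8.32
ee_pos: [0.5865, -0.0821, 0.152]
tool_rot: [-179.8, 0.4, 67.7]
force: [-4.2, -1.4, 3.5]
gripper_width: 0.627
```

```bash
python3 m.py
```

```text
8.3167 p [ 0.5865 -0.0821  0.152 ] rot [-179.8     0.36   67.65] F [-4.15 -1.36  3.47] M [-0.306  0.597  0.019] q6 13.59 e6 0.033 0.627
0.039 0.019 0.044 0.036
```

Emit:
move_arm --deltas '[[[0,0,0,1],[0,0,0,2],[0,0,0,3],[0,0,0,3.1],[0,0,0,3.1]]]'

```text
time_s: 8.93
ee_pos: [0.5861, -0.0819, 0.1519]
tool_rot: [-179.9, 0.4, 52.2]
force: [-5.0, -1.4, 3.5]
gripper_width: 0.628
```

```bash
python3 m.py; python3 -c "
from h import *; from plant import capture
c=capture('scene');crop(c,205,140,50,60,10,'s6.png')"
```

```text
8.9333 p [ 0.5861 -0.0819  0.1519] rot [-179.86    0.42   52.24] F [-5.   -1.36  3.48] M [-0.181  0.814  0.061] q6 29.0 e6 0.175 0.628
0.071 0.037 0.076 0.077
```

View pics/s6.png

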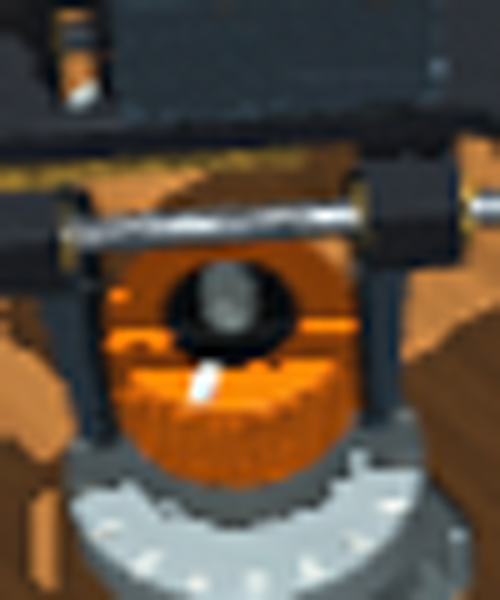

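Emit:
move_arm --deltas '[[[0,0,0,0.3],[0,0,0,0.6],[0,0,0,0.6],[0,0,0,0.6]]]'

```text
time_s: 9.52
ee_pos: [0.5861, -0.0818, 0.1519]
tool_rot: [-179.9, 0.4, 49.3]
force: [-4.2, -1.1, 3.1]
gripper_width: 0.631
```

```bash
python3 m.py
```

```text
9.5167 p [ 0.5861 -0.0818  0.1519] rot [-179.87    0.43   49.35] F [-4.18 -1.1   3.05] M [-0.167  0.693  0.313] q6 31.9 e6 0.357 0.631
0.407 0.321 0.382 0.258
```

Emit:
move_arm --deltas '[[[0,0,0,0.1],[0,0,0,0.1],[0,0,0,0.1],[0,0,0,0.1]]]'

```text
time_s: 10.05
ee_pos: [0.5861, -0.0818, 0.1519]
tool_rot: [-179.9, 0.4, 48.8]
force: [-4.8, -0.2, 3.9]
gripper_width: 0.629
```

```bash
python3 m.py; python3 -c "
from h import *; from plant import capture
c=capture('scene');crop(c,205,140,50,60,10,'s7.png')
S=lambda x,y:(205+(x+.5)/10-.5,140+(y+.5)/10-.5)
p=atz(c,S(205,382),.181)-[.588,-.0805,0];print(p,np.degrees(np.arctan2(p[1],p[0])))"
```

```text
10.05 p [ 0.5861 -0.0818  0.1519] rot [-179.87    0.43   48.8 ] F [-4.79 -0.15  3.91] M [-0.091  0.791  0.402] q6 32.44 e6 0.41 0.629
0.432 0.437 0.397 0.406 [0.01787736 0.01187948 0.181     ] 33.603978060532505
```

View pics/s7.png

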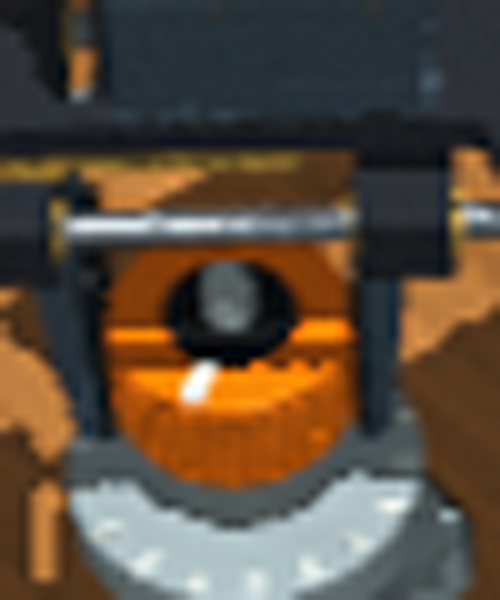

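Emit:
move_arm --deltas '[[[0,0,0,-1],[0,0,0,-2],[0,0,0,-3],[0,0,0,-4],[0,0,0,-5]]]'

```text
time_s: 10.72
ee_pos: [0.5866, -0.0822, 0.152]
tool_rot: [-179.8, 0.3, 74.0]
force: [-3.8, -2.4, 2.6]
gripper_width: 0.633
```

```bash
python3 st.py
```

```text
10.7167 p [ 0.5866 -0.0822  0.152 ] rot [-179.78    0.33   73.96] F [-3.78 -2.4   2.62] M [-0.391  0.526 -0.08 ] q6 7.27 e6 0.78 0.633
```

Emit:
move_arm --deltas '[[[0,0,0,-1],[0,0,0,-2],[0,0,0,-3],[0,0,0,-4],[0,0,0,-5]]]'

```text
time_s: 11.13
ee_pos: [0.5873, -0.0823, 0.152]
tool_rot: [-179.7, 0.2, 99.1]
force: [-2.5, -0.8, 2.1]
gripper_width: 0.635
```

```bash
python3 st.py
```

```text
11.1333 p [ 0.5873 -0.0823  0.152 ] rot [-179.75    0.2    99.08] F [-2.51 -0.81  2.09] M [-0.152  0.478 -0.153] q6 -17.89 e6 0.659 0.635
```

Remaining 12.6° → 2.5 units.

Emit:
move_arm --deltas '[[[0,0,0,-0.9],[0,0,0,-1.8],[0,0,0,-2.5],[0,0,0,-2.5],[0,0,0,-2.5]]]'

```text
time_s: 11.55
ee_pos: [0.5875, -0.0821, 0.1519]
tool_rot: [-179.7, 0.1, 111.4]
force: [-3.5, 0.3, 2.9]
gripper_width: 0.625
```

```bash
python3 m.py; python3 -c "
from h import *; from plant import capture
c=capture('scene');crop(c,205,140,50,60,10,'s8.png')"
```

```text
11.55 p [ 0.5875 -0.0821  0.1519] rot [-1.7975e+02  1.3000e-01  1.1145e+02] F [-3.48  0.34  2.88] M [0.075 0.568 0.057] q6 -30.27 e6 0.016 0.625
0.094 0.034 0.031 0.003
```

View pics/s8.png

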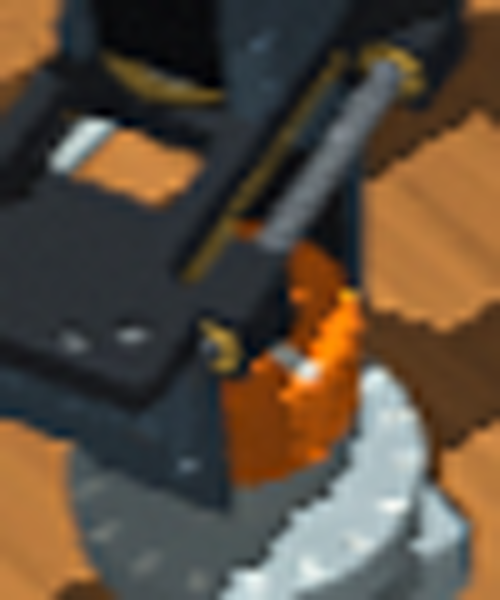

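The mark is back at about (300,362) in the crop, the click-2 side of the ring. The moment is near zero, so I'm releasing and rising.

Emit:
move_arm --deltas '[[[0,0,0,0],[0,0,0,0],[0,0,0,0],[0,0,0,0],[0,0,0,0]]]' --claw 1

```text
time_s: 12.22
ee_pos: [0.5879, -0.0821, 0.1519]
tool_rot: [-179.8, 0.2, 111.5]
force: [0.3, 0.1, 0.4]
gripper_width: 0.965
```

Emit:
move_arm --deltas '[[[0,0,-0.6,0],[0,0,-1.4,0],[0,0,-2.4,0],[0,0,-3.4,0],[0,0,-4.2,0]]]'

```text
time_s: 12.63
ee_pos: [0.5888, -0.0817, 0.2803]
tool_rot: [-179.9, 0.2, 111.5]
force: [0.4, 1.0, -0.3]
gripper_width: 1.0
```

```bash
python3 st.py; python3 g.py .45 -.3 .3 111.5
```

```text
12.6333 p [ 0.5888 -0.0817  0.2803] rot [-179.91    0.23  111.52] F [ 0.39  1.03 -0.34] M [-0.01  -0.147 -0.091] q6 -30.36 e6 -0.002 1.0
units [-5.08 -6.97 -0.63] 0.0 yaw [-179.91    0.23  111.52] [ 0.5888 -0.0817  0.2803] q6 -30.4 t 12.6333
```

Emit:
move_arm --deltas '[[[-0.7,-1,-0.2,0],[-1.4,-2,-0.4,0],[-2.1,-3,-0.6,0],[-2.8,-4,-0.6,0],[-3.5,-5,-0.6,0]]]'

```text
time_s: 13.05
ee_pos: [0.487, -0.2355, 0.2996]
tool_rot: [-180.0, 0.3, 111.5]
force: [0.1, -1.0, -0.6]
gripper_width: 1.006
```

```bash
python3 -c "
from h import *; from plant import capture
c=capture('scene');crop(c,195,150,70,90,6,'s9.png')
c=capture('top');crop(c,245,145,70,70,8,'t9.png');cv2.imwrite('pics/topend.png',c['frame'][:,:,::-1])"; python3 st.py
```

```text
13.15 p [ 0.4853 -0.2381  0.2993] rot [-179.85    0.34  111.19] F [1.28 0.73 0.62] M [ 0.023 -0.118  0.013] q6 -48.28 e6 -0.3 1.001
```

View pics/s9.png

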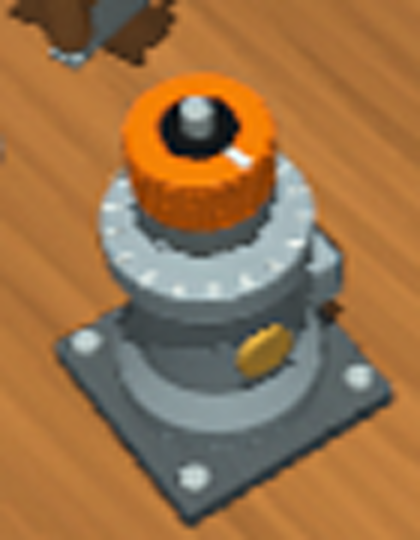

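View pics/topend.png

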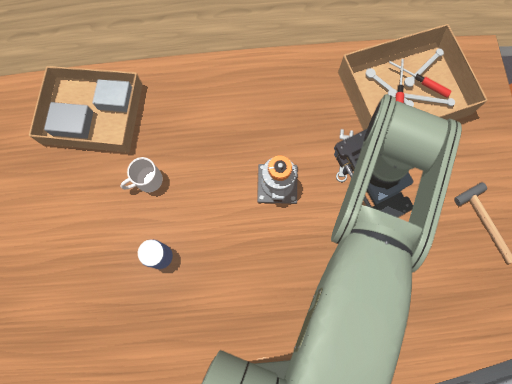

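```bash
python3 -c "
from h import *; from plant import capture
c=capture('scene');
S=lambda x,y:(195+(x+.5)/6-.5,150+(y+.5)/6-.5)
for u in [(257,130),(239,156)]:
  p=atz(c,S(*u),.181)-[.588,-.0805,0];print(p,np.degrees(np.arctan2(p[1],p[0])))"
```

```text
[-0.01568853  0.01663055  0.181     ] 133.33044644139332
[-0.00208004  0.02170726  0.181     ] 95.47349787991924
```

Emit:
move_arm --deltas '[[[0,0,0,0],[0,0,0,0],[0,0,0,0]]]'

```text
time_s: 13.45
ee_pos: [0.4874, -0.2353, 0.2991]
tool_rot: [-180.0, 0.2, 111.4]
force: [-0.1, 0.0, 0.1]
gripper_width: 1.002
```

```bash
python3 -c "
from plant import arm
print(arm.state()['joint_velocities'].round(1)); print(arm.finish_job())"
```

```text
[ 0.3  0.   0.  -0.   0.1 -0.1]
the job is handed in; nothing more can be done
None
```

The mill is set. I turned the ring clockwise until the burrs touched at the 5th click, backed it off 60° (three clicks), let go and moved clear. I handed it in at about 13.5 s.

- **Touch:** just past clicks 2, 3 and 4 the torque readings stayed at or below about 0.13 N m, which is the detent alone. Past the 5th click the torque was 0.26–0.41 N m, then 0.40–0.44 N m half a degree further on. That total includes the detent, so I estimate about 0.3 N m on the burrs, held for more than 0.2 s. It stayed well under the 0.75 N m damage limit.
- **Final position:** the white mark has moved from about 133° to about 95°. That is 38° clockwise of the start against the 40° (two clicks) expected, within what I can read off the picture.
- **Other things:** in the last overhead picture the tin and mug had not moved. The arm hid the crank and most of the wrench there, so I did not check those two. The tool passed well above the bench, and I saw no contact with either. At hand-in the gripper was open, away from the mill, with no force on it.
- **Noise:** the torque readings scattered by about 0.03–0.05 N m, so the readings at the untouched clicks varied, but the touch stood out clearly.

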